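# Empty the polishing cup and hold it home against the spring plunger

### The job

Tip the five steel polishing balls out of the copper cup into the white tray, then turn the cup upright again, bring it onto the bed of the grey and blue clamping fixture and push it against the red-tipped spring plunger until the cup is fully home against the steel stop pins. Press firmly but do not ram it, and finish while still holding it there: the spring would push it back out, so do not let go. Leave the other things on the bench where they are.

Things in the scene. Friction and masses are not known exactly. Their poses are not given: they have to be found in the camera images.
- cup: loose copper-coloured cup, a plain straight cylinder open at the top: 52 mm outside diameter, 65 mm tall, wall 3 mm, floor 4 mm, 160 g (may vary by a quarter). Origin at the centre of its underside, z up its axis to the mouth. At the start it stands on the bench with the five balls in it in one layer.
- ball0_center (a point): centre of one of five steel balls, 16 mm diameter, about 17 g, loose; at the start it lies in the cup, and it rolls freely
- ball1_center (a point): centre of one of five steel balls, 16 mm diameter, about 17 g, loose; at the start it lies in the cup, and it rolls freely
- ball2_center (a point): centre of one of five steel balls, 16 mm diameter, about 17 g, loose; at the start it lies in the cup, and it rolls freely
- ball3_center (a point): centre of one of five steel balls, 16 mm diameter, about 17 g, loose; at the start it lies in the cup, and it rolls freely
- ball4_center (a point): centre of one of five steel balls, 16 mm diameter, about 17 g, loose; at the start it lies in the cup, and it rolls freely
- tray: white open tray, fixed to the bench: 190 mm along its x, 150 mm along its y, walls 35 mm high and 4 mm thick, floor 4 mm. Origin at the centre of its underside. It and the fixture may swap sides of the bench.
- fixture: clamping fixture, fixed to the bench: a grey bed plate 160 x 110 mm (x, y), top 10 mm above the bench, with a blue spring housing on its +x end (x from 30 to 74 mm, y within 40 mm, top 52 mm above the bench). Origin at the centre of its underside. Push the cup along the fixture's +x, at y = 0; the -x end of the bed is open. Turned by up to 0.35 rad.
- seat (a point): point on the bed's top surface (10 mm above the bench, x = -20 mm in the fixture's frame) where the centre of the cup's underside lies when the cup is home against both stop pins; its axes are the fixture's
- stop_pins: hard stop: two upright steel pins 12 mm in diameter, rising 42 mm from the bed, at 27 mm beyond the seat along the fixture's +x and 17 mm either side of its middle line, so that the round cup nests between them. Origin is the fixture's origin, not the pins.
- plunger_face (a point): centre of the red front face (14 mm diameter) of the spring plunger, between the stop pins, 30 mm above the bed; it looks to the fixture's -x and moves with the plunger
- plunger (a joint): how far the plunger is pushed in along the fixture's +x, m: 0 = out (face 12 mm beyond the seat point, so the cup meets it 14 mm before home), 0.014 when the cup is home on the pins; the spring gives 3.6 N at first and about 10 N at home, and always pushes back
- hammer: bystander: hammer, 260 mm long, 26 mm tall, lying flat between the robot and the tray or fixture; a low wrist can strike it
- brush: bystander: flat brush, 190 mm long, 20 mm tall, lying flat between the robot and the tray or fixture
- dish: bystander: white ceramic bowl, 80 mm wide, 28 mm tall, nearer the robot than the cup
- jar: bystander: glass jar with a cork-coloured lid, 65 mm tall, beyond the work area
- oil: bystander: amber bottle, 100 mm tall, beyond the work area
- mandrel: bystander: upright wooden ring stick on a round foot, 105 mm tall, beyond the work area
- block: bystander: steel bench block 60 x 60 x 22 mm

How it is judged:
By the outcome, as a careful person would: the job done as asked, in the order asked, and still so for the second after the job is handed in, while the arm keeps its last pose, push and grip.
It also fails if it takes over 72 s, if anything falls off the work surface, if the arm or the gripper's body presses on something with over 40 N, if the wrist force passes 120 N, or if a joint passes its speed limit or range.

### The arm

A 6-joint arm with a two-finger parallel gripper is mounted at the origin on the work surface. World frame = base frame: x ahead of the robot, y to its left, z up, the work surface at z = 0. Lengths are in m, angles in rad, forces in N, time in s.
With the tool pointing down it reaches from about 0.325 to 0.775 m from the base axis. Payload 5.5 kg.
Tool frame: the origin (TCP) lies on the centre line of the jaws, within the pads' length; the fingertips stand 11 mm ahead of it and the grasp point (between the pads) lies 8 mm behind it; z points along the fingers, y is the line along which they close (so a half turn about z gives the same grasp; the last joint's range is limited). The gripper opens to 85 mm and grips with 20 to 120 N. Pads are 22 mm wide; open, the fingers measure 114 mm over their backs; the gripper's body (76 mm by 85 mm) begins 54 mm behind the grasp point. The pads swing forward as they close: fully open they stand 13 mm farther back than shut.
Start: joints at [1.238, 0.091, 1.231, -0, 1.82, -0.057], TCP at [0.163, 0.577, 0.242] pointing down, gripper open.
Joint ranges: [-2.87, 2.87], [-0.86, 2.18], [0.17, 2.46], [-1.51, 4.65], [0.06, 2.69], [-2.65, 2.65]. Speed limits (rad/s): [2.57, 2.57, 3.01, 3.14, 3.14, 3.14].

### API

Orientations are given as a unit quaternion [x, y, z, w].
In Python, from rig import get_state, eyes, order gives the robot as it stands. The module is installed in compiled form; this text tells all that it offers.
- The arm moves only by the tool jog_arm, never from a script. Its argument "plan" is a list of rows, each a list of 5 numbers: the finger opening in m, from 0 to 0.0854, then the shift along the world's x, y, z in m, then the turn about the world's z in degrees. In form: [[fingers, x, y, z, yaw], ...]. A call has 1 to 10 rows; each row is the pose to reach, as a shift and turn from the pose commanded when the call began; what a row does not reach only later rows make up. A row lasts 1/10 s, in which the tool goes at most 50 mm and 8.59 degrees, less where a joint would pass 70% of its speed; a pose out of reach is approached as far as the arm can. A call with a gripper value outside its range is refused whole. The fingers move at their own pace and stop on an object; "grip_force" is the grip in N (left out, the last holds). Time passes only in rows, so rows that repeat a pose let the fingers close. It gives the time, the measured TCP pose, the force, the opening and the grip force at its end, in the units of the state.
- get_state(): the state, without advancing time (a new reading comes with each control period).
- eyes.get_image(name): name is "side" or "top"; returns a dict with "img" (384x512x3 uint8, blue, green, red), "camera_matrix" (3x3 intrinsics, pixels), "distortion" ([k1, k2, p1, p2, k3] as OpenCV has them; the pictures are not rectified), "T" (4x4, takes a point from camera to world coordinates). Camera axes: x right, y down, z forward; pixel columns grow to the right and rows downward; lengths in m; the calibration is good to about 2 mm. A picture is of the moment at which its call begins. There is no depth.
- order.hand_in(): hands the job in; it is judged then, once.
The state is a dict: "time_s": time; "joints": joint angles; "joint_vel": joint speeds; "joint_torque": joint torques, N m; "eef_pos": TCP position; "orientation": TCP orientation; "contact_force": force on the tool from outside, world axes, zero at the start; "moment": the same for the moment, N m; "grip_width": opening from 0.0 (shut) to 1.0 (fully open); "gripper_force": force on a finger pad.
Only numpy, scipy, OpenCV 4.12 (cv2) and the standard library are available. Lean on these libraries where they do the work, as an engineer would, in place of code of your own. Each camera call takes 0.05 s, during which the arm holds its last target. There are 200 camera calls.

## Working session

There is one attempt and no reset: what is moved stays moved. The work goes in short steps, Python scripts to look and compute and a tool call to move; the robot and the scene stay as the last step left them, time stands still between calls to the robot, and variables do not carry over. Pictures are saved under pics/ and viewed, at most 10 in all, crops included, and the job is handed in when it is done.

Besides the shell and the picture viewer there is one more tool, called after "Request:" as a command line: name --pt "numbers of a row" for each row, then --argument value for the rest. jog_arm: Moves the arm, as the interface text tells. Its arguments: {"type":"object","properties":{"plan":{"type":"array"},"grip_force":{"type":"number"}},"required":["plan"]}

```bash
mkdir -p pics; ls; python3 - <<'E'
from rig import get_state, eyes, order
import cv2,numpy as np
print(get_state())
for n in("top","side"):
    d=eyes.get_image(n); cv2.imwrite(f"pics/{n}0.png",d["img"]); print(n,d["camera_matrix"],d["distortion"],d["T"])
    np.savez(f"{n}0.npz",**d)
E
```

```text
pics
{'time_s': 0.0, 'joints': array([ 1.23829331e+00,  9.18679200e-02,  1.23189181e+00,  4.41008379e-05,
        1.81979142e+00, -5.66878877e-02]), 'joint_vel': array([ 0.00040011,  0.00284169,  0.00097926, -0.00147125, -0.00021286,
       -0.00023208]), 'joint_torque': array([ 2.80185239e-03, -4.58707309e+01, -4.18041372e+01, -1.56418758e-05,
        1.14918739e-02, -2.35706409e-06]), 'eef_pos': array([0.16329535, 0.5770825 , 0.24114207]), 'orientation': array([ 1.37465420e-01,  9.90506082e-01, -9.56631112e-04, -2.10328871e-04]), 'contact_force': array([-0.69772183, -0.48521798, -0.55170087]), 'moment': array([ 0.00214954,  0.02123486, -0.00793884]), 'gripper_force': 0.0, 'grip_width': 0.9988287576687488}
top [[430.06051522   0.         255.05343613]
 [  0.         430.06051522 190.97841657]
 [  0.           0.           1.        ]] [-0.12692877  0.          0.          0.          0.        ] [[ 0.01389456 -0.99600668  0.08819088  0.43612472]
 [-0.99980603 -0.01507034 -0.01268034 -0.00214071]
 [ 0.01395877 -0.08799759 -0.99602288  1.01788269]
 [ 0.          0.          0.          1.        ]]
side [[362.06508722   0.         257.67073365]
 [  0.         362.06508722 189.85174164]
 [  0.           0.           1.        ]] [-0.02850178  0.          0.          0.          0.        ] [[-0.93336976 -0.24342667  0.26375055  0.32418491]
 [-0.35838905  0.67192284 -0.64813347  0.51178953]
 [-0.01944705 -0.69947349 -0.71439391  0.61129408]
 [ 0.          0.          0.          1.        ]]
```

View pics/top0.png

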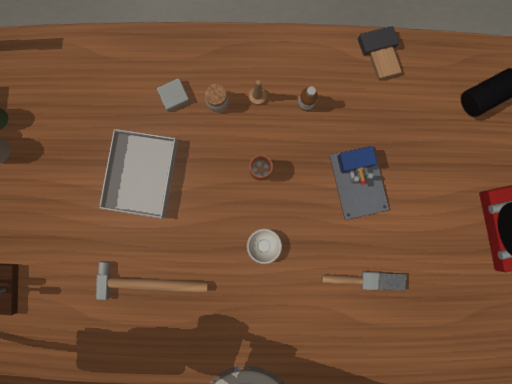

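View pics/side0.png

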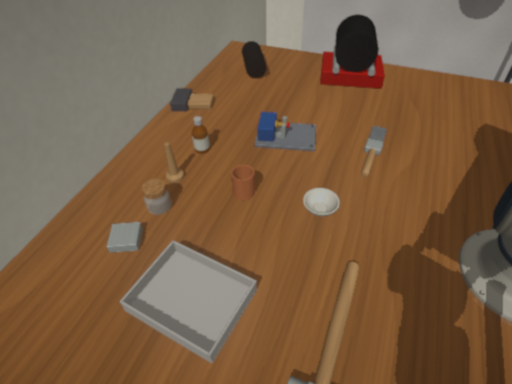

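```bash
cat > h.py <<'E'
import numpy as np,cv2
def ray(d,px):
    p=cv2.undistortPoints(np.float64(px).reshape(-1,1,2),d["camera_matrix"],d["distortion"]).reshape(-1,2)
    T=d["T"]; return T[:3,3],np.c_[p,np.ones(len(p))]@T[:3,:3].T
def plane(d,px,z):
    o,r=ray(d,px); return o+r*((z-o[2])/r[:,2])[:,None]
def proj(d,X):
    Ti=np.linalg.inv(d["T"]); return cv2.projectPoints(np.float64(X).reshape(-1,1,3),cv2.Rodrigues(Ti[:3,:3])[0],Ti[:3,3],d["camera_matrix"],d["distortion"])[0].reshape(-1,2)
def big(m):
    c,_=cv2.findContours(m.astype(np.uint8),cv2.RETR_EXTERNAL,cv2.CHAIN_APPROX_NONE); return max(c,key=cv2.contourArea)
def roi(m,x0,y0,x1,y1):
    o=np.zeros_like(m);o[y0:y1,x0:x1]=m[y0:y1,x0:x1];return o
E
python3 - <<'E'
from h import *
d=dict(np.load("top0.npz"));im=d["img"];hsv=cv2.cvtColor(im,cv2.COLOR_BGR2HSV);H,S,V=[hsv[...,i].astype(int) for i in range(3)]
b,g,r=[im[...,i].astype(int) for i in range(3)]
for p in [(261,158),(261,177),(261,190),(140,150),(140,131),(109,165),(340,200),(365,200),(357,160)]: print(p,im[p[1],p[0]],hsv[p[1],p[0]])
grey=S<70
mt=roi(grey,90,115,190,230); ct=big(mt); rt=cv2.minAreaRect(ct)
W=plane(d,cv2.boxPoints(rt),.035);print("tray",W.round(4),np.linalg.norm(np.diff(W,axis=0),axis=1))
mb=roi((H>100)&(H<130)&(S>120)&(V>60),320,130,400,230);cb=big(mb);rb=cv2.minAreaRect(cb)
W=plane(d,cv2.boxPoints(rb),.052);print("blue",rb,W.round(4),np.linalg.norm(np.diff(W,axis=0),axis=1))
mg=roi((S<90)|((H>90)&(H<135)),320,130,400,230);cg=big(mg);rg=cv2.minAreaRect(cg)
W=plane(d,cv2.boxPoints(rg),.010);print("bed",rg,W.round(4),np.linalg.norm(np.diff(W,axis=0),axis=1))
o=im.copy();o=cv2.resize(o,None,fx=4,fy=4,interpolation=cv2.INTER_CUBIC)
for c in(rt,rb,rg): cv2.drawContours(o,[np.int32(cv2.boxPoints(c)*4+2)],-1,(0,255,0),1)
for c in (ct,cb,cg): cv2.drawContours(o,[c*4+2],-1,(0,0,255),1)
v=np.vstack([np.hstack([o[500:900,360:740],o[500:900,1280:1640]]),])
cu=cv2.resize(im[145:190,235:290],None,fx=8,fy=8,interpolation=cv2.INTER_CUBIC)
s=dict(np.load("side0.npz"))["img"]; sc=cv2.resize(s[100:160,245:330],None,fx=4,fy=4,interpolation=cv2.INTER_CUBIC)
sc2=cv2.resize(s[155:210,215:275],None,fx=4,fy=4)
c2=np.zeros((600-400,740,3),np.uint8); cu=cv2.resize(cu,(244,200));c2[:,:244]=cu;c2[:200,250:533]=cv2.resize(sc,(283,200));c2[:200,540:740]=cv2.resize(sc2,(200,200))
cv2.imwrite("pics/m1.png",np.vstack([v,c2]))
E
```

```text
(261, 158) [33 47 77] [ 10 146  77]
(261, 177) [ 53  75 126] [  9 148 126]
(261, 190) [ 55  85 127] [ 13 145 127]
(140, 150) [147 153 159] [ 15  19 159]
(140, 131) [ 60  88 129] [ 12 136 129]
(109, 165) [63 67 73] [12 35 73]
(340, 200) [69 73 85] [ 8 48 85]
(365, 200) [102  99  98] [113  10 102]
(357, 160) [108  66  46] [110 146 108]
tray [[0.4787 0.3473 0.035 ]
 [0.6695 0.3236 0.035 ]
 [0.6438 0.1667 0.035 ]
 [0.4557 0.1927 0.035 ]] [0.192242   0.15901859 0.18995375]
blue ((358.2254943847656, 158.32095336914062), (18.334932327270508, 33.27069091796875), 78.11134338378906) [[ 0.6125 -0.2081  0.052 ]
 [ 0.6303 -0.2846  0.052 ]
 [ 0.5885 -0.2929  0.052 ]
 [ 0.5712 -0.2166  0.052 ]] [0.07854249 0.04254867 0.07822511]
bed ((358.89013671875, 181.90821838378906), (67.68112182617188, 45.75060272216797), 76.75948333740234) [[ 0.6162 -0.19    0.01  ]
 [ 0.6441 -0.299   0.01  ]
 [ 0.4856 -0.3348  0.01  ]
 [ 0.4596 -0.2267  0.01  ]] [0.11249617 0.16254993 0.11116209]
```

View pics/m1.png

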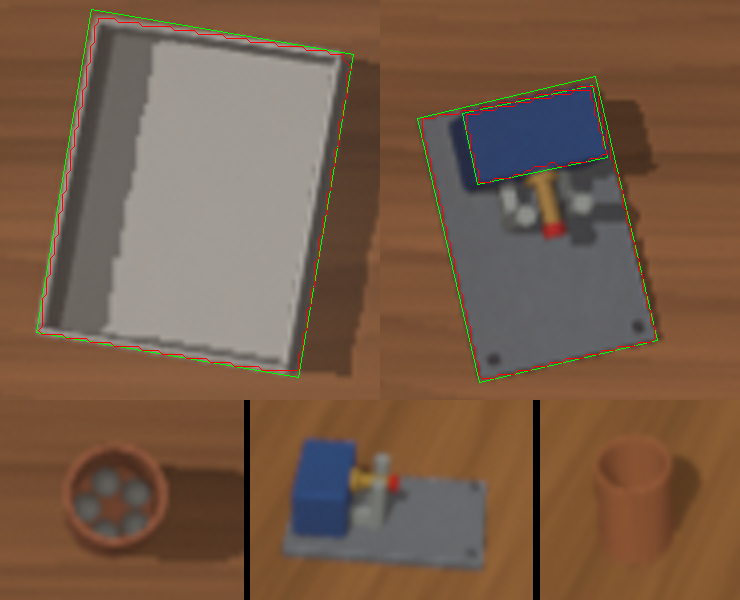

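```bash
python3 - <<'E'
from h import *
t=dict(np.load("top0.npz"));s=dict(np.load("side0.npz"))
print(plane(t,[(260.9,166.4)],.065),plane(s,[(243.2,172.3)],.065))
print("dish",plane(t,[(264,246)],.02),"mandrel",plane(t,[(258,97)],0),"hammer head end",plane(t,[(206,287)],.02),"jar",plane(t,[(217,103)],0),"oil",plane(t,[(307,102)],0))
E
```

```text
[[ 0.57589056 -0.02658473  0.065     ]] [[ 0.57563829 -0.02379879  0.065     ]]
dish [[ 0.39725918 -0.03727539  0.02      ]] mandrel [[ 0.75640417 -0.01908767  0.        ]] hammer head end [[0.3011612  0.09485792 0.02      ]] jar [[0.7396953  0.08046045 0.        ]] oil [[ 0.74638439 -0.13897777  0.        ]]
```

Request:
jog_arm --pt "0.085 0.413 -0.602 -0.08 -82" --pt "0.085 0.413 -0.602 -0.08 -82" --pt "0.085 0.413 -0.602 -0.08 -82" --pt "0.085 0.413 -0.602 -0.08 -82" --pt "0.085 0.413 -0.602 -0.08 -82" --pt "0.085 0.413 -0.602 -0.08 -82" --pt "0.085 0.413 -0.602 -0.08 -82" --pt "0.085 0.413 -0.602 -0.08 -82" --pt "0.085 0.413 -0.602 -0.08 -82" --pt "0.085 0.413 -0.602 -0.08 -82" --grip_force 25

```text
time_s: 1.1
eef_pos: [0.4451, 0.1656, 0.1873]
orientation: [0.755, 0.655, -0.0, -0.0]
contact_force: [0.5, 0.5, -0.3]
grip_width: 0.993
gripper_force: 0.0
```

Request:
jog_arm --pt "0.085 0.13 -0.19 -0.02 0" --pt "0.085 0.13 -0.19 -0.02 0" --pt "0.085 0.13 -0.19 -0.02 0" --pt "0.085 0.13 -0.19 -0.02 0" --pt "0.085 0.13 -0.19 -0.02 0" --pt "0.085 0.13 -0.19 -0.02 0" --pt "0.085 0.13 -0.19 -0.02 0"

```text
time_s: 1.8
eef_pos: [0.5742, -0.0228, 0.1669]
orientation: [0.754, 0.657, -0.001, -0.001]
contact_force: [-0.1, -0.0, 1.2]
grip_width: 0.994
gripper_force: 0.0
```

Request:
jog_arm --pt "0.085 0.002 -0.002 -0.04 0" --pt "0.085 0.002 -0.002 -0.08 0" --pt "0.085 0.002 -0.002 -0.11 0" --pt "0.085 0.002 -0.002 -0.13 0" --pt "0.085 0.002 -0.002 -0.139 0" --pt "0.085 0.002 -0.002 -0.139 0"

```text
time_s: 2.4
eef_pos: [0.5755, -0.0233, 0.0279]
orientation: [0.753, 0.658, -0.001, -0.001]
contact_force: [-1.5, -0.2, 0.5]
grip_width: 0.994
gripper_force: 0.0
```

Request:
jog_arm --pt "0.04 0 0 0 0" --pt "0.04 0 0 0 0" --pt "0.04 0 0 0 0" --pt "0.04 0 0 0 0" --pt "0.04 0 0 0 0" --pt "0.04 0 0 0 0" --pt "0.04 0 0 0 0" --grip_force 40

```text
time_s: 3.1
eef_pos: [0.5779, -0.0245, 0.0312]
orientation: [0.754, 0.657, 0.001, 0.001]
contact_force: [-0.6, 0.2, 6.6]
grip_width: 0.604
gripper_force: 42.3
```

Request:
jog_arm --pt "0.04 0 0 0.024 0" --pt "0.04 -0.004 0.02 0.024 0" --pt "0.04 -0.01 0.05 0.024 0" --pt "0.04 -0.015 0.08 0.024 0" --pt "0.04 -0.02 0.11 0.024 0" --pt "0.04 -0.024 0.14 0.024 0" --pt "0.04 -0.028 0.16 0.024 0" --pt "0.04 -0.03 0.17 0.024 0" --pt "0.04 -0.03 0.17 0.024 0" --grip_force 30

```text
time_s: 4.0
eef_pos: [0.5462, 0.1463, 0.0525]
orientation: [0.753, 0.658, -0.0, -0.0]
contact_force: [-0.9, -0.3, -2.8]
grip_width: 0.604
gripper_force: 41.6
```

```bash
python3 - <<'E'
from rig import eyes,get_state
import cv2,numpy as np
print(get_state()["eef_pos"])
a=eyes.get_image("side")["img"];t=eyes.get_image("top")["img"]
cv2.imwrite("pics/p1.png",np.hstack([cv2.resize(a[130:350,110:330],(400,400)),cv2.resize(t[90:260,90:260],(400,400))]))
E
```

```text
[0.54616273 0.14631351 0.05251937]
```

View pics/p1.png

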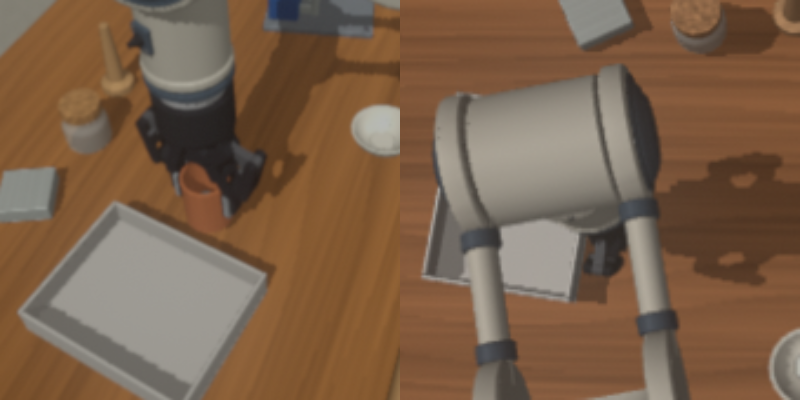

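Request:
jog_arm --pt "0.04 0.001 0.01 0.002 0" --pt "0.04 0.002 0.015 0.003 0" --pt "0.04 0.003 0.019 0.005 0" --pt "0.04 0.003 0.023 0.008 0" --pt "0.04 0.004 0.028 0.01 0" --pt "0.04 0.0045 0.0325 0.012 0" --pt "0.04 0.005 0.037 0.013 0" --pt "0.04 0.006 0.042 0.013 0" --pt "0.04 0.006 0.042 0.013 0" --grip_force 25

```text
time_s: 5.0
eef_pos: [0.5537, 0.1863, 0.0668]
orientation: [0.754, 0.657, -0.0, 0.002]
contact_force: [0.5, -4.9, 0.5]
grip_width: 0.597
gripper_force: 26.3
```

```bash
python3 - <<'E'
from rig import eyes,get_state
import cv2,numpy as np
print(get_state())
a=eyes.get_image("side")["img"]
cv2.imwrite("pics/p2.png",cv2.resize(a[180:300,150:290],(700,600),interpolation=cv2.INTER_CUBIC))
E
```

```text
{'time_s': 5.0, 'joints': array([ 0.26807178,  0.08476026,  1.54924765, -0.00312771,  1.5061276 ,
        0.40541655]), 'joint_vel': array([-2.22842534e-03, -4.46268209e-03,  3.81878695e-03,  3.91430410e-03,
       -3.18496456e-05, -5.32772062e-03]), 'joint_torque': array([  3.17009836, -44.42453384, -40.99824071,   1.78465337,
        -0.12088194,   0.06183578]), 'eef_pos': array([0.55372169, 0.18629029, 0.06677768]), 'orientation': array([ 7.53893902e-01,  6.56993925e-01, -2.04765202e-05,  1.72222182e-03]), 'contact_force': array([ 0.48100923, -4.92499832,  0.47652783]), 'moment': array([-0.8927616 , -0.15976978,  0.00664078]), 'gripper_force': 26.320286756381392, 'grip_width': 0.5968024253786883}
```

View pics/p2.png

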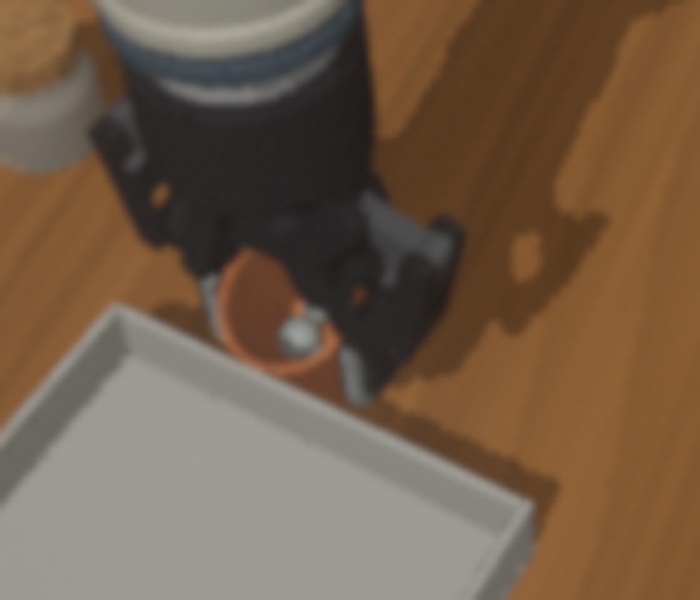

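Request:
jog_arm --pt "0.04 0.001 0.005 0 0" --pt "0.04 0.001 0.01 -0.001 0" --pt "0.04 0.002 0.015 -0.003 0" --pt "0.04 0.003 0.02 -0.006 0" --pt "0.04 0.004 0.025 -0.008 0" --pt "0.04 0.004 0.029 -0.012 0" --pt "0.04 0.005 0.034 -0.016 0" --pt "0.04 0.005 0.038 -0.02 0" --pt "0.04 0.0055 0.04 -0.024 0" --pt "0.04 0.0055 0.04 -0.024 0"

```text
time_s: 6.05
eef_pos: [0.5596, 0.2284, 0.0434]
orientation: [0.753, 0.658, 0.002, 0.001]
contact_force: [1.6, 0.2, 5.3]
grip_width: 0.592
gripper_force: 25.6
```

```bash
python3 - <<'E'
from rig import eyes,get_state
import cv2,numpy as np
print(get_state()["moment"])
a=eyes.get_image("side")["img"]
cv2.imwrite("pics/p3.png",cv2.resize(a[180:350,110:310],(700,595),interpolation=cv2.INTER_CUBIC))
E
```

```text
[-0.1043804  -0.37582647  0.1090266 ]
```

View pics/p3.png

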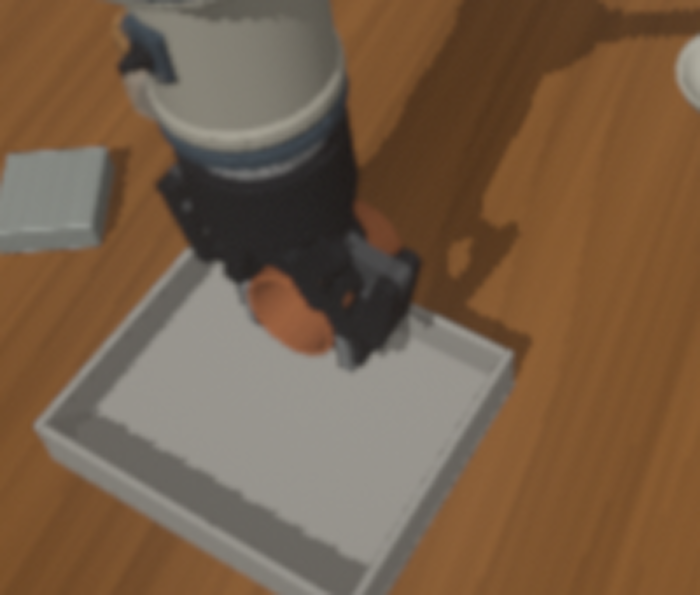

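Request:
jog_arm --pt "0.04 0.0005 0.002 -0.004 0" --pt "0.04 0.0005 0.002 -0.004 0" --pt "0.04 0.0005 0.002 -0.004 0" --pt "0.04 0.0005 0.002 -0.004 0" --pt "0.04 0 0.002 0.02 0" --pt "0.04 0.004 0.03 0.05 0" --pt "0.04 0.006 0.05 0.06 0" --pt "0.04 0.006 0.05 0.06 0" --pt "0.04 0.006 0.05 0.06 0" --pt "0.04 0.006 0.05 0.06 0"

```text
time_s: 7.1
eef_pos: [0.563, 0.2765, 0.0994]
orientation: [0.754, 0.657, -0.002, -0.001]
contact_force: [-0.0, -0.0, -3.3]
grip_width: 0.587
gripper_force: 28.1
```

```bash
python3 - <<'E'
from rig import eyes,get_state
import cv2,numpy as np
print(get_state()["moment"])
a=eyes.get_image("side")["img"]
cv2.imwrite("pics/p4.png",cv2.resize(a[180:380,110:310],(590,590),interpolation=cv2.INTER_CUBIC))
E
```

```text
[ 0.02813144  0.02837807 -0.02571536]
```

View pics/p4.png

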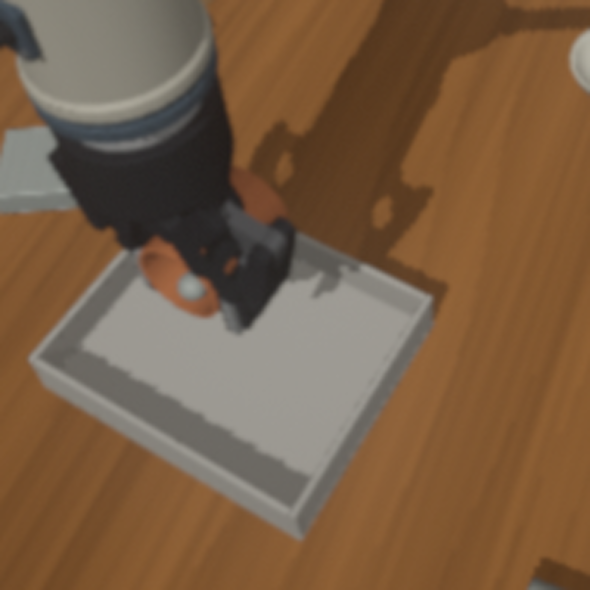

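```bash
python3 - <<'E'
from h import *
from rig import get_state
s=dict(np.load("side0.npz"));p=get_state()["eef_pos"]+[0,0,.008];u=np.array([.137,.99,0]);n=np.array([.99,-.137,0])
c=np.array([(140,250),(215,315),(150,242),(180,280),(238,172),(288,195),(290,215)])*200/590+[110,180]
o,r=ray(s,c);t=((p-o)@n)/(r@n);X=o+r*t[:,None]
print(np.c_[(X-p)@u,X[:,2]-p[2]].round(4))
im=cv2.imread("pics/p4.png")
hsv=cv2.cvtColor(im,cv2.COLOR_BGR2HSV)
print(proj(s,[p,p+.026*n,p-.026*n]).round(1), ((proj(s,[p,p+.026*n,p-.026*n])-[110,180])*2.95).round(0))
E
```

```text
[[ 0.0257  0.0652]
 [-0.004  -0.043 ]
 [ 0.0189  0.063 ]
 [ 0.0101  0.0153]
 [-0.0478  0.0409]
 [-0.0821 -0.0226]
 [-0.0804 -0.0413]]
[[176.8 275.1]
 [164.1 268.4]
 [190.  282. ]] [[197. 281.]
 [159. 261.]
 [236. 301.]]
```

Request:
jog_arm --pt "0.04 -0.003 -0.02 0 0" --pt "0.04 -0.005 -0.036 -0.01 0" --pt "0.04 -0.005 -0.036 -0.03 0" --pt "0.04 -0.005 -0.036 -0.04 0" --pt "0.04 -0.005 -0.036 -0.046 0" --pt "0.04 -0.005 -0.036 -0.051 0" --pt "0.04 -0.005 -0.036 -0.056 0" --pt "0.04 -0.005 -0.036 -0.061 0" --pt "0.04 -0.005 -0.037 -0.065 0" --pt "0.04 -0.005 -0.037 -0.065 0" --grip_force 30

```text
time_s: 8.15
eef_pos: [0.5593, 0.2413, 0.0369]
orientation: [0.753, 0.658, 0.001, -0.0]
contact_force: [0.9, 3.2, -5.4]
grip_width: 0.587
gripper_force: 31.9
```

```bash
python3 - <<'E'
from rig import eyes,get_state
import cv2,numpy as np
print(get_state()["moment"])
a=eyes.get_image("side")["img"]
cv2.imwrite("pics/p5.png",cv2.resize(a[180:380,110:310],(590,590),interpolation=cv2.INTER_CUBIC))
E
```

```text
[ 0.61179626 -0.20699505  0.07764216]
```

View pics/p5.png

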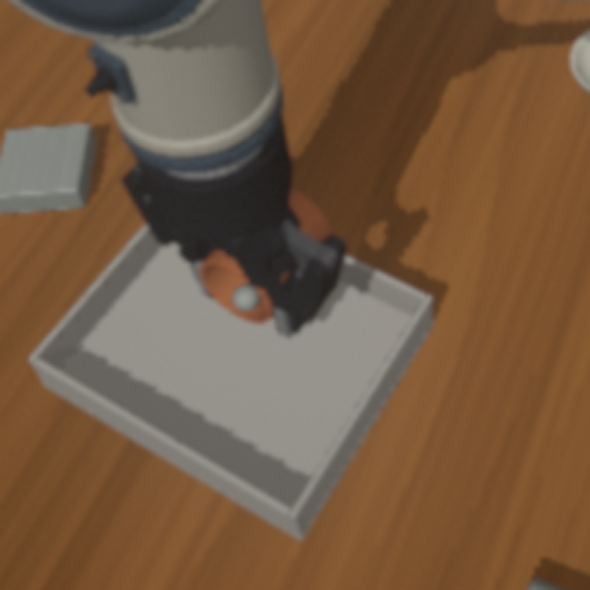

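```bash
python3 - <<'E'
from h import *
from rig import eyes,get_state
d=eyes.get_image("side");a=d["img"];np.savez("side1.npz",**d)
p=get_state()["eef_pos"]+[0,0,.008];u=np.array([.137,.99,0]);n=np.array([.99,-.137,0]);z=np.array([0,0,1.])
s=dict(np.load("side0.npz"))
o=cv2.resize(a[235:300,165:240],None,fx=10,fy=10,interpolation=cv2.INTER_CUBIC)
def q(X): return tuple(np.int32((proj(s,[X])[0]-[165,235])*10+5))
for v,c in((u,(0,255,0)),(z,(255,0,0)),(n,(255,255,0))): cv2.line(o,q(p),q(p+.026*v),c,1)
o=np.clip(o.astype(int)*1.5,0,255).astype(np.uint8)
cv2.imwrite("pics/p6.png",cv2.resize(o,(690,598)))
E
```

```text
(no output)
```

View pics/p6.png

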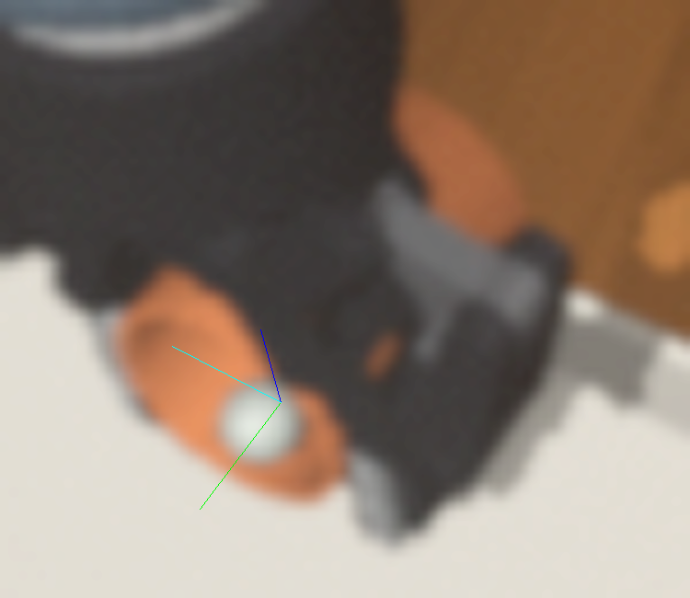

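Request:
jog_arm --pt "0.04 0 0 0.02 0" --pt "0.04 0 0 0.035 0" --pt "0.04 -0.002 -0.014 0.035 0" --pt "0.04 -0.002 -0.014 0.025 0" --pt "0.04 -0.002 -0.014 0.018 0" --pt "0.04 -0.002 -0.014 0.013 0" --pt "0.04 -0.002 -0.014 0.008 0" --pt "0.04 -0.002 -0.014 0.004 0" --pt "0.04 -0.002 -0.014 0.001 0" --pt "0.04 -0.002 -0.014 0.001 0"

```text
time_s: 9.25
eef_pos: [0.557, 0.227, 0.0389]
orientation: [0.753, 0.657, 0.0, -0.0]
contact_force: [-3.6, 0.7, 3.3]
grip_width: 0.587
gripper_force: 33.1
```

```bash
cat >chk.py <<'E'
from h import *
from rig import eyes,get_state
import sys
d=eyes.get_image("side");a=d["img"];np.savez(sys.argv[1],**d)
st=get_state();p=st["eef_pos"]+[0,0,.008];u=np.array([.137,.99,0]);n=np.array([.99,-.137,0])
print("F",st["contact_force"].round(1),"t",st["time_s"])
hsv=cv2.cvtColor(a,cv2.COLOR_BGR2HSV);H,S,V=[hsv[...,i].astype(int) for i in range(3)]
print("pivot px",proj(d,[p]).round(1))
# inside-tray deviation: difference with the empty start view
e=dict(np.load("side0.npz"))["img"]
m=((H<12)&(S>140)&(V>90)).astype(np.uint8)
k,l,s,c=cv2.connectedComponentsWithStats(m)
for i in range(1,k):
    if s[i][4]>25 and 120<c[i][0]<300 and 130<c[i][1]<380: print("copper",s[i],c[i].round(1))
df=(np.abs(a.astype(int)-e).max(2)>25).astype(np.uint8)
k,l,s,c=cv2.connectedComponentsWithStats(df)
for i in range(1,k):
    if s[i][4]>12 and 120<c[i][0]<260 and 240<c[i][1]<355: print("diff",s[i],c[i].round(1),plane(d,[c[i]],.012)[0].round(3))
E
python3 chk.py side2.npz; python3 - <<'E'
import numpy as np,cv2
for f in("side1.npz","side2.npz"):
    a=dict(np.load(""+f))["img"];h=cv2.cvtColor(a,cv2.COLOR_BGR2HSV).astype(int)
    m=(h[...,0]<13)&(h[...,1]>135)&(h[...,2]>90); g=(h[...,1]<60)&(h[...,2]>95)
    print(f)
    for r in range(236,300,2): print("".join("#" if m[r,c] else "o" if g[r,c] else "." for c in range(160,245)))
E
```

```text
F [-3.5  0.3  4.2] t 9.3
pivot px [[199.6 271.5]]
copper [214 239  12  14  90] [219.4 245.8]
copper [185 258  13  18 148] [190.2 265.6]
side1.npz
.....................................................................................
.................oo.oooooo...........................................................
.....................................................................................
.....................................................................................
.....................................................................................
.................................................#####...............................
.................................................########............................
.................................................##########..........................
...................................................#########.........................
....................................................#########........................
....................................................##########.......................
........
[... 3859 characters left out ...]
oooooooooooo
ooooooooooooooooooooooooooooooooooooooooooooooooooo.....ooooooooooooooooooooooooooooo
ooooooooooooooooooooooooooooooooooooooooooooooooooooooooooooooooooooooooooooooooooooo
ooooooooooooooooooooooooooooooooooooooooooooooooooooooooooooooooooooooooooooooooooooo
ooooooooooooooooooooooooooooooooooooooooooooooooooooooooooooooooooooooooooooooooooooo
ooooooooooooooooooooooooooooooooooooooooooooooooooooooooooooooooooooooooooooooooooooo
ooooooooooooooooooooooooooooooooooooooooooooooooooooooooooooooooooooooooooooooooooooo
ooooooooooooooooooooooooooooooooooooooooooooooooooooooooooooooooooooooooooooooooooooo
ooooooooooooooooooooooooooooooooooooooooooooooooooooooooooooooooooooooooooooooooooooo
```

Request:
jog_arm --pt "0.04 0 0 0.006 0" --pt "0.04 0.001 0.006 0.006 0" --pt "0.04 0.001 0.006 0.0 0" --pt "0.04 0.001 0.006 -0.004 0" --pt "0.04 0.001 0.006 -0.008 0" --pt "0.04 0.001 0.006 -0.012 0" --pt "0.04 0.001 0.006 -0.015 0" --pt "0.04 0.001 0.006 -0.018 0" --pt "0.04 0.001 0.006 -0.018 0" --grip_force 22

```text
time_s: 10.2
eef_pos: [0.5593, 0.2346, 0.0214]
orientation: [0.753, 0.658, 0.003, -0.0]
contact_force: [0.8, 6.8, 4.8]
grip_width: 0.595
gripper_force: 31.4
```

```bash
cat >> chk.py <<'E'
h=cv2.cvtColor(a,cv2.COLOR_BGR2HSV).astype(int)
m=(h[...,0]<13)&(h[...,1]>135)&(h[...,2]>90); g=(h[...,1]<60)&(h[...,2]>95)
r0,r1,c0,c1=[int(x) for x in (sys.argv[2:6] or (236,300,160,245))]
for r in range(r0,r1,2): print("".join("#" if m[r,c] else "o" if g[r,c] else "." for c in range(c0,c1)))
E
python3 chk.py side3.npz
```

```text
F [1.1 5.9 5.5] t 10.25
pivot px [[197.9 279.7]]
copper [212 251  10  11  44] [216.7 256.2]
copper [181 267  23  22 232] [191.6 276.8]
................ooo..................................................................
.....................................................................................
.............................o.......................................................
..................ooooooooo..........................................................
.....................................................................................
.....................................................................................
.....................................................................................
.....................................................................................
....................................................####.............................
oo....................................................#####..........................
oo.....................................................######........................
oo.................
[... 1086 characters left out ...]
oooooooooooo
oooooooooooooooooooooooooooooooooo...#######...................oooooooooooooooooooooo
ooooooooooooooooooooooooooooooooooooo..#####.................oooooooooooooooooooooooo
oooooooooooooooooooooooooooooooooooooo...###...oo...........ooooooooooooooooooooooooo
ooooooooooooooooooooooooooooooooooooooooooo.ooooo.........ooooooooooooooooooooooooooo
ooooooooooooooooooooooooooooooooooooooooooooooooo......oooooooooooooooooooooooooooooo
ooooooooooooooooooooooooooooooooooooooooooooooooooooooooooooooooooooooooooooooooooooo
ooooooooooooooooooooooooooooooooooooooooooooooooooooooooooooooooooooooooooooooooooooo
ooooooooooooooooooooooooooooooooooooooooooooooooooooooooooooooooooooooooooooooooooooo
```

Request:
jog_arm --pt "0.04 0 0 0.02 0" --pt "0.04 0 0 0.04 0" --pt "0.04 0.002 0.015 0.07 0" --pt "0.04 0.004 0.03 0.1 0" --pt "0.04 0.004 0.03 0.12 0" --pt "0.04 0.004 0.03 0.12 0" --pt "0.04 0.004 0.03 0.12 0" --pt "0.04 0.004 0.03 0.12 0" --grip_force 30

```text
time_s: 11.05
eef_pos: [0.5612, 0.2619, 0.1371]
orientation: [0.754, 0.657, -0.002, -0.001]
contact_force: [0.2, -0.5, -2.4]
grip_width: 0.584
gripper_force: 32.1
```

```bash
python3 chk.py side4.npz 190 290 130 240; python3 - <<'E'
import numpy as np,cv2
a=dict(np.load("side4.npz"))["img"];g=cv2.cvtColor(a,cv2.COLOR_BGR2GRAY)
for r in range(258,345,2): print("".join(" .:-=+*#%@"[min(9,g[r,c]//20)] for c in range(125,250)))
E
```

```text
F [-1.1  0.3 -1.6] t 11.1
pivot px [[178.2 254.9]]
copper [191 218  15  13  59] [198.8 225.3]
copper [156 238  29  27 363] [170.  251.2]
diff [169 286   8   9  33] [173.  289.2] [0.6   0.26  0.012]
diff [194 287   7   8  30] [197.5 289.6] [0.557 0.245 0.012]
diff [184 297   9   9  36] [189.  300.4] [0.562 0.269 0.012]
diff [178 308   7   9  36] [181.6 311.6] [0.564 0.293 0.012]
diff [201 315   9   9  39] [205.8 317.7] [0.519 0.288 0.012]
....oooooooooooooooooo........................................................................................
...........................................o..................................................................
.......................................oo.....................................................................
..................................oooo........................................................................
.......ooooooo...........ooooooooooo..........................................................................
.........oooooooooooooooooooooooo......................................................................
[... 9735 characters left out ...]
++++++++++++++++++++**#####################*++++++++++++++++++++++++++
====================+++=============++++++********######**++++++++++++++++++++++*################*+++++++++++++++++++++++++++
====================++=============++++++++++********#######*+++++++++++++++++++++*############*+++++++++++++++++++++++++++++
===================++=============++++++++++++++*********######**+++++++++++++++++++++**######*++++++++++++++++++++++++++++++
=================++==============+++++++++++++++++++********######**+++++++++++++++++++++**##*+++++++++++++++++++++++++++++++
=================+=============++++++++++++++++++++++++*********######*+++++++++++++++++**##*++++++++++++++++++++++++++++++++
```

Request:
jog_arm --pt "0.04 0.004 0.03 0 0" --pt "0.04 0.01 0.07 0 0" --pt "0.04 0.017 0.11 0 0" --pt "0.04 0.022 0.142 0 0" --pt "0.04 0.022 0.142 0 0" --pt "0.04 0.022 0.142 -0.03 0" --pt "0.04 0.022 0.142 -0.06 0" --pt "0.04 0.022 0.142 -0.08 0" --pt "0.04 0.022 0.142 -0.09 0" --pt "0.04 0.022 0.142 -0.09 0"

```text
time_s: 12.1
eef_pos: [0.5829, 0.4031, 0.0466]
orientation: [0.754, 0.657, -0.003, -0.0]
contact_force: [-1.0, 0.0, -1.8]
grip_width: 0.586
gripper_force: 32.1
```

Request:
jog_arm --pt "0.04 0 0 -0.005 0" --pt "0.04 0 0 -0.01 0" --pt "0.04 0 0 -0.015 0" --pt "0.04 0 0 -0.02 0" --pt "0.04 0 0 -0.02 0"

```text
time_s: 12.6
eef_pos: [0.5837, 0.4042, 0.0288]
orientation: [0.754, 0.657, -0.001, -0.0]
contact_force: [0.3, -0.5, -2.3]
grip_width: 0.594
gripper_force: 32.1
```

```bash
python3 chk.py side5.npz 290 384 60 190 | cut -c1-140
```

```text
F [-0.4  0.1 -2.7] t 12.65
pivot px [[131.7 363.8]]
copper [139 332  15  16 158] [145.4 339.1]
copper [107 362  28  18 198] [120.7 370.4]
diff [154 259   7   8  38] [157.6 263.3] [0.657 0.222 0.012]
...........ooo.......................................................oooo.........oooooooooooooooooooooo..........................
............oooo...................................................oooo.........ooooooooooooooooooooooo...........................
.............ooo.................................................oooo.........oooooooo....oooooooooooo............................
.............oooo................................................oo..........ooooooo......ooooooooooo.............................
..............ooo............................................................oooooo.........oooooo................................
.............ooo..................................................................................................................
..............o....................................................................................................
[... 4555 characters left out ...]
.............................................
..........................................................#################.......................................................
..............................................................#############.......................................................
..................................................................#########.......................................................
.........................................................................#........................................................
..................................................................................................................................
```

Request:
jog_arm --pt "0.04 0 0 -0.004 0" --pt "0.04 0 0 -0.008 0" --pt "0.04 0 0 -0.01 0" --pt "0.04 0 0 -0.01 0"

```text
time_s: 13.05
eef_pos: [0.5838, 0.4043, 0.0191]
orientation: [0.754, 0.657, -0.001, -0.0]
contact_force: [0.3, 0.3, -2.3]
grip_width: 0.593
gripper_force: 32.1
```

Request:
jog_arm --pt "0.054 0 0 0 0" --pt "0.056 0 0 0 0" --pt "0.058 0 0 0 0" --pt "0.058 0 0 0 0" --pt "0.058 0 0 0 0"

```text
time_s: 13.55
eef_pos: [0.5841, 0.4046, 0.0201]
orientation: [0.754, 0.657, 0.0, -0.0]
contact_force: [-0.7, -0.5, 0.4]
grip_width: 0.677
gripper_force: 0.2
```

```bash
python3 chk.py side6.npz 326 384 90 170 | cut -c1-140; python3 - <<'E'
from h import *
d=dict(np.load("side6.npz"));u=np.array([.137,.99,0]);n=np.array([.99,-.137,0])
from rig import get_state
p=get_state()["eef_pos"]; p[2]=.026
print({k:proj(d,[p+u*k/1000+[0,0,.026]])[0].round(0) for k in (40,30,20,10,0,-20,-30,-40,-50,-60,-70)})
E
```

```text
F [-0.6 -0.2  0.4] t 13.6
pivot px [[133.1 366. ]]
copper [147 338  18  18 200] [155.  346.6]
copper [116 366  25  18 122] [129.3 375.7]
diff [148 258  14  16 106] [155.6 266.6] [0.657 0.23  0.012]
oooooooooooo........ooooo.......................................................
oooooooooooooo...ooooooo........................................................
oooooooooooooooooooooo..........................................................
oooooooooooooooooooo............................................................
oooooooooooooooooo..............................................................
oooooooooooooooo................................................................
ooooooooooooo.................................................#.####............
oooooooooo...................................................##.#######.........
oooooo......................................................#.###########.......
.............................................................#############......
............................................................##############......
...........
[... 1027 characters left out ...]
..............
.................................#######........................................
...................................#########.##.................................
.....................................############...............................
........................................##########..............................
..........................................#########.............................
{40: array([110., 386.]), 30: array([115., 379.]), 20: array([119., 373.]), 10: array([124., 367.]), 0: array([129., 360.]), -20: array([138., 349.]), -30: array([142., 343.]), -40: array([146., 337.]), -50: array([151., 332.]), -60: array([155., 327.]), -70: array([159., 321.])}
```

```bash
python3 - <<'E'
from h import *
d=dict(np.load("side6.npz"));u=np.array([.137,.99,0]);n=np.array([.99,-.137,0])
from rig import get_state
p=get_state()["eef_pos"]; p[2]=.026
for k in (25,15,5,-35,-45,-55,-65):
    a=np.radians(np.arange(0,360,10));C=p+u*k/1000+.026*(np.cos(a)[:,None]*n+np.sin(a)[:,None]*np.array([0,0,1]))
    q=proj(d,C);print(k,"x",q[:,0].min().round(1),q[:,0].max().round(1),"y",q[:,1].min().round(1),q[:,1].max().round(1), "upright-of-view extreme",(q@[.6,-.8]).max().round(1),(q@[.6,-.8]).min().round(1))
a=d["img"];h=cv2.cvtColor(a,cv2.COLOR_BGR2HSV).astype(int);m=(h[...,0]<13)&(h[...,1]>130)&(h[...,2]>70)
ys,xs=np.nonzero(m[330:,105:175]);q=np.c_[xs+105,ys+330];e=q@[.6,-.8];print(e.min(),e.max(),q[e.argmin()],q[e.argmax()],q.min(0),q.max(0))
E
```

```text
25 x 108.6 136.0 y 371.0 391.9 upright-of-view extreme -230.3 -233.2
15 x 113.3 140.5 y 365.0 385.7 upright-of-view extreme -222.5 -225.8
5 x 117.9 144.8 y 359.1 379.6 upright-of-view extreme -214.7 -218.6
-35 x 135.3 161.3 y 336.5 356.5 upright-of-view extreme -185.3 -191.1
-45 x 139.5 165.3 y 331.1 351.1 upright-of-view extreme -178.3 -184.6
-55 x 143.6 169.2 y 325.8 345.7 upright-of-view extreme -171.5 -178.1
-65 x 147.6 173.0 y 320.7 340.4 upright-of-view extreme -164.7 -171.8
-226.40000000000003 -174.40000000000003 [132 382] [160 338] [115 331] [168 383]
```

Request:
jog_arm --pt "0.058 -0.001 -0.006 -0.001 0" --pt "0.058 -0.0015 -0.011 -0.002 0" --pt "0.058 -0.0015 -0.011 -0.002 0" --pt "0.04 -0.0015 -0.011 -0.002 0" --pt "0.04 -0.0015 -0.011 -0.002 0" --pt "0.04 -0.0015 -0.011 -0.002 0" --pt "0.04 -0.0015 -0.011 0.005 0" --pt "0.04 -0.0015 -0.011 0.02 0" --pt "0.04 -0.0015 -0.011 0.035 0" --pt "0.04 -0.0015 -0.011 0.035 0" --grip_force 25

```text
time_s: 14.6
eef_pos: [0.5844, 0.3947, 0.0599]
orientation: [0.754, 0.657, 0.004, 0.001]
contact_force: [0.1, 0.1, -1.7]
grip_width: 0.591
gripper_force: 29.6
```

```bash
cat > ext.py <<'E'
from h import *
from rig import eyes,get_state
d=eyes.get_image("side");st=get_state();p=st["eef_pos"]+[0,0,.008]
u=np.array([.137,.99,0]);n=np.array([.99,-.137,0]);z=np.array([0,0,1.])
a=d["img"];h=cv2.cvtColor(a,cv2.COLOR_BGR2HSV).astype(int);m=(h[...,0]<13)&(h[...,1]>135)&(h[...,2]>80)
c=proj(d,[p])[0];x0,y0=int(c[0])-40,int(c[1])-45
w=np.zeros_like(m);w[max(y0,0):y0+90,max(x0,0):x0+80]=1;m&=w
ys,xs=np.nonzero(m);q=np.c_[xs,ys];e=q@[.6,-.8]
print("obs x",q[:,0].min(),q[:,0].max(),"y",q[:,1].min(),q[:,1].max(),"e",e.min(),e.max(),"piv",c.round(1),st["contact_force"].round(1))
al=np.radians(np.arange(0,360,10))
for th in (0,15,30,45,60,75,90,105):
    t=np.radians(th);mo=u*np.sin(t)+z*np.cos(t);ee=u*np.cos(t)-z*np.sin(t)
    o=[]
    for k in(.027,-.038):
        Q=proj(d,p+k*mo+.026*(np.cos(al)[:,None]*n+np.sin(al)[:,None]*ee));o+=[Q.min(0).round(0),Q.max(0).round(0)]
    print(th,"mouth",*o[:2],"bottom",*o[2:])
for r in range(max(y0,0),min(y0+90,384),2): print("".join("#" if m[r,k] else "." for k in range(max(x0,0),x0+80)))
E
python3 ext.py
```

```text
obs x 103 158 y 321 377 e -225.6 -171.60000000000002 piv [130.3 350.5] [-0.1 -0.  -1.6]
0 mouth [107. 326.] [143. 362.] bottom [120. 343.] [154. 377.]
15 mouth [105. 329.] [139. 368.] bottom [125. 336.] [157. 372.]
30 mouth [104. 333.] [135. 373.] bottom [130. 330.] [159. 366.]
45 mouth [103. 339.] [132. 376.] bottom [133. 325.] [160. 359.]
60 mouth [103. 345.] [130. 378.] bottom [135. 321.] [161. 352.]
75 mouth [103. 351.] [130. 378.] bottom [135. 319.] [161. 345.]
90 mouth [103. 356.] [132. 378.] bottom [134. 318.] [161. 339.]
105 mouth [104. 359.] [135. 377.] bottom [130. 318.] [160. 335.]
................................................................................
................................................................................
................................................................................
................................................................................
................................................................................
................................................................................
..............
[... 2039 characters left out ...]
###################.................................
..........................###################....#..............................
.............................###############....................................
................................##########......................................
...................................######.#.....................................
.......................................##.......................................
................................................................................
................................................................................
................................................................................
```

Request:
jog_arm --pt "0.04 -0.001 -0.01 -0.01 0" --pt "0.04 -0.003 -0.02 -0.01 0" --pt "0.04 -0.0035 -0.024 -0.008 0" --pt "0.04 -0.004 -0.028 -0.005 0" --pt "0.04 -0.0045 -0.0325 -0.001 0" --pt "0.04 -0.005 -0.0365 0.003 0" --pt "0.04 -0.006 -0.0415 0.006 0" --pt "0.04 -0.0065 -0.0465 0.008 0" --pt "0.04 -0.0075 -0.052 0.0095 0" --pt "0.04 -0.0075 -0.052 0.0095 0"

```text
time_s: 15.65
eef_pos: [0.5753, 0.3427, 0.0659]
orientation: [0.753, 0.658, 0.002, -0.001]
contact_force: [-0.1, 3.8, 1.3]
grip_width: 0.594
gripper_force: 27.7
```

```bash
python3 ext.py
```

```text
obs x 124 164 y 312 346 e -196.0 -153.6 piv [152.7 319.2] [-0.   4.7  2.6]
0 mouth [131. 295.] [166. 328.] bottom [142. 314.] [174. 345.]
15 mouth [129. 298.] [162. 334.] bottom [147. 308.] [177. 341.]
30 mouth [128. 302.] [159. 338.] bottom [151. 302.] [179. 335.]
45 mouth [127. 307.] [156. 342.] bottom [154. 297.] [180. 329.]
60 mouth [127. 312.] [154. 344.] bottom [156. 293.] [181. 322.]
75 mouth [127. 318.] [154. 345.] bottom [156. 290.] [181. 316.]
90 mouth [127. 323.] [155. 345.] bottom [155. 289.] [181. 310.]
105 mouth [128. 327.] [157. 344.] bottom [152. 289.] [180. 305.]
................................................................................
................................................................................
................................................................................
................................................................................
................................................................................
................................................................................
...........................
[... 2431 characters left out ...]
#####...............................................
................................................................................
................................................................................
................................................................................
................................................................................
................................................................................
................................................................................
................................................................................
................................................................................
```

Request:
jog_arm --pt "0.04 -0.0005 -0.004 0 0" --pt "0.04 -0.001 -0.007 0 0" --pt "0.04 -0.0015 -0.01 0 0" --pt "0.04 -0.002 -0.013 -0.0005 0" --pt "0.04 -0.002 -0.016 -0.001 0" --pt "0.04 -0.0025 -0.018 -0.0015 0" --pt "0.04 -0.0025 -0.018 -0.0015 0" --pt "0.04 -0.0025 -0.018 0.03 0" --pt "0.04 -0.0025 -0.018 0.04 0"

```text
time_s: 16.6
eef_pos: [0.5734, 0.3234, 0.1073]
orientation: [0.754, 0.657, 0.001, 0.001]
contact_force: [-0.6, 1.3, -0.7]
grip_width: 0.589
gripper_force: 28.7
```

```bash
python3 ext.py
```

```text
obs x 124 164 y 282 319 e -175.60000000000002 -135.20000000000002 piv [153.7 295.6] [0.4 1.  0.6]
0 mouth [131. 271.] [168. 303.] bottom [142. 292.] [176. 323.]
15 mouth [129. 273.] [164. 309.] bottom [147. 286.] [179. 319.]
30 mouth [128. 277.] [160. 314.] bottom [152. 279.] [181. 313.]
45 mouth [127. 282.] [157. 318.] bottom [155. 274.] [182. 307.]
60 mouth [127. 287.] [155. 321.] bottom [157. 269.] [183. 300.]
75 mouth [127. 293.] [155. 322.] bottom [157. 266.] [183. 293.]
90 mouth [127. 299.] [156. 322.] bottom [156. 265.] [183. 287.]
105 mouth [128. 303.] [158. 321.] bottom [153. 264.] [182. 282.]
................................................................................
................................................................................
................................................................................
................................................................................
................................................................................
................................................................................
....
[... 2454 characters left out ...]
....................................................
................................................................................
................................................................................
................................................................................
................................................................................
................................................................................
................................................................................
................................................................................
................................................................................
```

Request:
jog_arm --pt "0.04 0.004 0.03 0 0" --pt "0.04 0.009 0.065 0 0" --pt "0.04 0.012 0.084 0 0" --pt "0.04 0.012 0.084 -0.03 0" --pt "0.04 0.012 0.084 -0.055 0" --pt "0.04 0.012 0.084 -0.065 0" --pt "0.04 0.012 0.084 -0.069 0" --pt "0.04 0.012 0.084 -0.073 0" --pt "0.04 0.012 0.084 -0.075 0" --pt "0.04 0.012 0.084 -0.075 0"

```text
time_s: 17.65
eef_pos: [0.5853, 0.4077, 0.0312]
orientation: [0.754, 0.657, 0.001, 0.0]
contact_force: [-1.3, -0.7, 0.7]
grip_width: 0.587
gripper_force: 29.0
```

Request:
jog_arm --pt "0.04 0 0 -0.003 0" --pt "0.04 -0.0005 -0.003 -0.003 0" --pt "0.04 -0.001 -0.006 -0.003 0" --pt "0.04 -0.001 -0.009 -0.003 0" --pt "0.04 -0.0015 -0.012 -0.004 0" --pt "0.04 -0.002 -0.015 -0.005 0" --pt "0.04 -0.002 -0.015 -0.005 0"

```text
time_s: 18.35
eef_pos: [0.5851, 0.3956, 0.0305]
orientation: [0.753, 0.658, 0.006, -0.0]
contact_force: [0.3, 4.8, 10.3]
grip_width: 0.59
gripper_force: 30.2
```

```bash
python3 ext.py
```

```text
obs x 102 143 y 355 383 e -240.8 -213.00000000000003 piv [134.1 357.7] [-0.   4.1 11.3]
0 mouth [111. 334.] [147. 369.] bottom [124. 350.] [157. 383.]
15 mouth [109. 337.] [143. 375.] bottom [129. 344.] [159. 378.]
30 mouth [108. 341.] [139. 380.] bottom [133. 338.] [162. 372.]
45 mouth [108. 347.] [136. 383.] bottom [137. 333.] [163. 365.]
60 mouth [108. 353.] [134. 384.] bottom [139. 329.] [164. 358.]
75 mouth [108. 358.] [134. 385.] bottom [139. 327.] [164. 352.]
90 mouth [108. 363.] [136. 384.] bottom [137. 326.] [163. 347.]
105 mouth [109. 366.] [139. 384.] bottom [134. 326.] [162. 343.]
................................................................................
................................................................................
................................................................................
................................................................................
................................................................................
................................................................................
..............
[... 1715 characters left out ...]
........####........................................
........####........................#####.......................................
.........###........................#####.......................................
.........###.......................#####.####...................................
.........####.....................########......................................
..........####...................######........###..............................
...........####.................#####.....##....................................
.............####............######..##.........................................
..............#########..########...............................................
```

Request:
jog_arm --pt "0.04 0 0 0.05 0" --pt "0.04 0 -0.03 0.09 0" --pt "0.04 -0.005 -0.07 0.09 0" --pt "0.04 -0.01 -0.11 0.09 0" --pt "0.04 -0.013 -0.16 0.09 0" --pt "0.04 -0.017 -0.21 0.09 0" --pt "0.04 -0.02 -0.26 0.09 0" --pt "0.04 -0.025 -0.31 0.09 0" --pt "0.04 -0.025 -0.326 0.09 0" --pt "0.04 -0.025 -0.326 0.09 0"

```text
time_s: 19.4
eef_pos: [0.558, 0.0641, 0.1152]
orientation: [0.755, 0.656, 0.001, 0.001]
contact_force: [-0.4, 0.3, -1.4]
grip_width: 0.592
gripper_force: 28.7
```

```bash
python3 ext.py | head -9; python3 - <<'E'
from rig import eyes
import cv2
a=eyes.get_image("side")["img"]
cv2.imwrite("pics/p7.png",cv2.resize(a[120:220,170:290],(720,600),interpolation=cv2.INTER_CUBIC))
E
```

```text
obs x 197 243 y 138 199 e -21.600000000000026 7.79999999999999 piv [232.3 182.1] [-0.   0.1 -2. ]
0 mouth [218. 163.] [245. 181.] bottom [221. 186.] [247. 205.]
15 mouth [216. 163.] [243. 186.] bottom [224. 181.] [249. 203.]
30 mouth [215. 165.] [241. 191.] bottom [226. 176.] [251. 200.]
45 mouth [214. 167.] [239. 195.] bottom [229. 171.] [252. 196.]
60 mouth [213. 171.] [237. 198.] bottom [230. 166.] [253. 191.]
75 mouth [213. 175.] [237. 200.] bottom [231. 162.] [254. 186.]
90 mouth [213. 180.] [237. 201.] bottom [231. 160.] [254. 181.]
105 mouth [214. 185.] [237. 201.] bottom [230. 158.] [253. 175.]
```

View pics/p7.png

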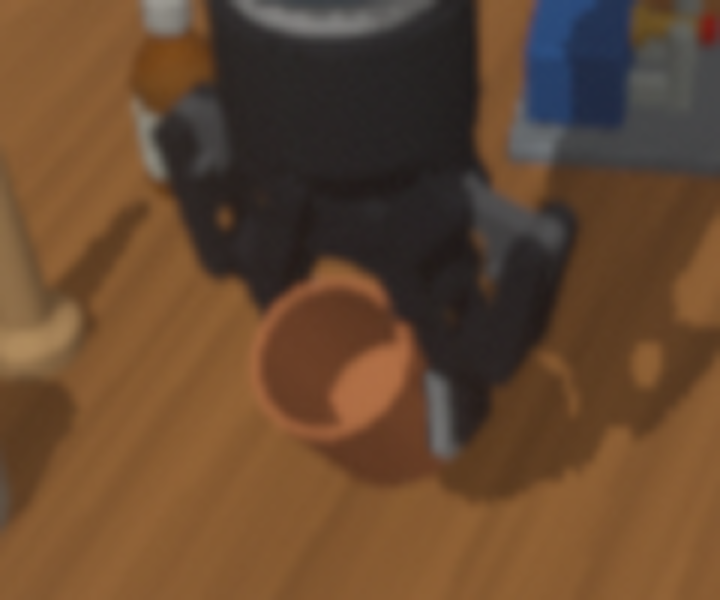

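Request:
jog_arm --pt "0.04 0 0 -0.04 0" --pt "0.04 0 0 -0.07 0" --pt "0.04 0 0 -0.08 0" --pt "0.04 0 0 -0.085 0" --pt "0.04 -0.0005 -0.004 -0.088 0" --pt "0.04 -0.001 -0.008 -0.09 0" --pt "0.04 -0.0015 -0.012 -0.091 0" --pt "0.04 -0.002 -0.016 -0.092 0" --pt "0.04 -0.003 -0.02 -0.093 0" --pt "0.04 -0.003 -0.02 -0.093 0" --grip_force 20

```text
time_s: 20.5
eef_pos: [0.5584, 0.0494, 0.0272]
orientation: [0.753, 0.658, 0.005, 0.002]
contact_force: [0.1, 4.4, 12.9]
grip_width: 0.594
gripper_force: 30.8
```

```bash
python3 ext.py; python3 - <<'E'
E
```

```text
obs x 219 247 y 191 224 e -38.000000000000014 -12.400000000000016 piv [238.1 206.3] [-0.2  3.6 12.5]
0 mouth [225. 189.] [250. 207.] bottom [227. 209.] [251. 227.]
15 mouth [223. 189.] [248. 211.] bottom [230. 204.] [253. 225.]
30 mouth [222. 191.] [246. 215.] bottom [232. 199.] [255. 222.]
45 mouth [222. 194.] [244. 219.] bottom [234. 195.] [256. 218.]
60 mouth [221. 197.] [243. 222.] bottom [236. 191.] [257. 214.]
75 mouth [221. 201.] [242. 223.] bottom [237. 188.] [257. 209.]
90 mouth [221. 205.] [242. 224.] bottom [237. 186.] [257. 204.]
105 mouth [221. 209.] [243. 224.] bottom [236. 185.] [257. 199.]
................................................................................
................................................................................
................................................................................
................................................................................
................................................................................
................................................................................
.
[... 2457 characters left out ...]
....................................................
................................................................................
................................................................................
................................................................................
................................................................................
................................................................................
................................................................................
................................................................................
................................................................................
```

Request:
jog_arm --pt "0.054 0 0 0 0" --pt "0.056 0 0 0 0" --pt "0.06 0 0 0 0" --pt "0.064 0 0 0 0" --pt "0.064 0 0 0 0" --pt "0.064 0 0 0 0" --pt "0.064 0 0 0 0"

```text
time_s: 21.25
eef_pos: [0.5544, 0.0465, 0.021]
orientation: [0.754, 0.657, -0.0, -0.0]
contact_force: [0.4, 0.5, -0.0]
grip_width: 0.749
gripper_force: 0.0
```

```bash
python3 ext.py
```

```text
obs x 211 250 y 188 224 e -38.40000000000003 -11.600000000000017 piv [240.5 207.8] [-0.1 -0.8  0.1]
0 mouth [227. 190.] [252. 209.] bottom [230. 210.] [253. 228.]
15 mouth [226. 191.] [250. 213.] bottom [232. 206.] [255. 226.]
30 mouth [225. 193.] [249. 217.] bottom [235. 201.] [257. 223.]
45 mouth [224. 195.] [247. 220.] bottom [237. 196.] [258. 219.]
60 mouth [224. 199.] [246. 223.] bottom [238. 192.] [259. 215.]
75 mouth [224. 203.] [245. 225.] bottom [239. 189.] [259. 210.]
90 mouth [224. 207.] [245. 225.] bottom [239. 187.] [260. 205.]
105 mouth [224. 211.] [245. 225.] bottom [238. 186.] [259. 201.]
................................................................................
................................................................................
................................................................................
................................................................................
................................................................................
................................................................................
..
[... 2456 characters left out ...]
....................................................
................................................................................
................................................................................
................................................................................
................................................................................
................................................................................
................................................................................
................................................................................
................................................................................
```

```bash
python3 - <<'E'
from h import *
d=dict(np.load("side0.npz"))
c=plane(d,[(238.7,198.5)],.065)[0];print(c)
al=np.radians(np.arange(0,360,5))
for dz in(.065,0):
    Q=proj(d,np.c_[c[0]+.026*np.cos(al),c[1]+.026*np.sin(al),0*al+dz]);print(dz,Q.min(0),Q.max(0))
E
```

```text
[0.55378529 0.05287858 0.065     ]
0.065 [226.11960361 189.51802415] [251.26897492 207.92821277]
0 [228.54579473 209.78510262] [252.22063298 228.03434278]
```

Request:
jog_arm --pt "0.08 0 0 0.0 0" --pt "0.085 0 0 0.02 0" --pt "0.085 0 0 0.06 0" --pt "0.085 0 0 0.1 0" --pt "0.085 0 0 0.1 -20" --pt "0.085 0 0 0.1 -69" --pt "0.085 0 0 0.1 -69" --pt "0.085 0 0 0.1 -69" --pt "0.085 0 0 0.1 -69" --pt "0.085 0 0 0.1 -69"

```text
time_s: 22.3
eef_pos: [0.5545, 0.0465, 0.1213]
orientation: [0.965, 0.261, -0.0, -0.0]
contact_force: [0.9, 0.1, 0.1]
grip_width: 0.995
gripper_force: 0.0
```

Request:
jog_arm --pt "0.085 0 0 0.04 -17.5" --pt "0.085 0 0 0.04 -17.5" --pt "0.085 0 0 0.04 -17.5" --pt "0.085 0 0 0.04 -17.5"

```text
time_s: 22.7
eef_pos: [0.5542, 0.0465, 0.1606]
orientation: [0.993, 0.116, -0.001, -0.0]
contact_force: [0.2, -0.3, -0.7]
grip_width: 0.999
gripper_force: 0.0
```

```bash
python3 - <<'E'
from h import *
from rig import eyes,get_state
st=get_state();print(st["eef_pos"],st["orientation"],st["joints"].round(2))
d=eyes.get_image("side");a=d["img"];h=cv2.cvtColor(a,cv2.COLOR_BGR2HSV).astype(int)
for r in range(176,236,2): print(r,"".join("#" if h[r,k,0]<=11 and h[r,k,1]>135 else "." for k in range(205,280)))
E
```

```text
[0.55424578 0.04647439 0.16058514] [ 9.93224388e-01  1.16211017e-01 -5.56633148e-04 -6.97355878e-05] [ 0.02 -0.03  1.5   0.    1.67  1.36]
176 ...........................................................................
178 ...........................................................................
180 ...........................................................................
182 ...........................................................................
184 ...........................................................................
186 ...........................................................................
188 ..............................#######......................................
190 .........................#################.................................
192 ........................####################...............................
194 ......................#######################..............................
196 ......................########################.............................
198 .......................#######################.............................
2
[... 738 characters left out ...]
..........####################..............................
220 ..........................#################................................
222 .............................#######.####..................................
224 ...........................................................................
226 ...........................................................................
228 ...........................................................................
230 ...........................................................................
232 ...........................................................................
234 ...........................................................................
```

Request:
jog_arm --pt "0.085 0 0.0025 -0.04 0" --pt "0.085 0 0.0025 -0.08 0" --pt "0.085 0 0.0025 -0.11 0" --pt "0.085 0 0.0025 -0.125 0" --pt "0.085 0 0.0025 -0.13 0" --pt "0.085 0 0.0025 -0.13 0" --pt "0.04 0 0.0025 -0.13 0" --pt "0.04 0 0.0025 -0.13 0" --pt "0.04 0 0.0025 -0.13 0" --pt "0.04 0 0.0025 -0.13 0" --grip_force 70

```text
time_s: 23.75
eef_pos: [0.556, 0.049, 0.0337]
orientation: [0.993, 0.114, 0.002, 0.0]
contact_force: [-0.1, -0.5, 6.1]
grip_width: 0.586
gripper_force: 73.2
```

Request:
jog_arm --pt "0.04 0 0 0 0" --pt "0.04 0 0 0 0" --pt "0.04 0 0 0.01 0" --pt "0.04 0 0 0.03 0" --pt "0.04 0 0 0.03 0"

```text
time_s: 24.25
eef_pos: [0.5561, 0.0491, 0.0645]
orientation: [0.993, 0.114, 0.002, 0.0]
contact_force: [0.7, 0.8, -1.3]
grip_width: 0.588
gripper_force: 72.7
```

```bash
python3 - <<'E'
from h import *
from rig import eyes,get_state
st=get_state();p=st["eef_pos"];print(p,st["orientation"].round(3))
d=eyes.get_image("side");a=d["img"];h=cv2.cvtColor(a,cv2.COLOR_BGR2HSV).astype(int)
al=np.radians(np.arange(0,360,5))
for dz in(p[2]+.008-.036+.065,p[2]+.008-.036):
    Q=proj(d,np.c_[p[0]+.026*np.cos(al),p[1]+.026*np.sin(al),0*al+dz]);print(dz,Q.min(0),Q.max(0))
for r in range(160,226,2): print(r,"".join("#" if h[r,k,0]<=11 and h[r,k,1]>135 else "." for k in range(205,280)))
E
```

```text
[0.55606207 0.04909953 0.06449019] [0.993 0.114 0.002 0.   ]
0.10149018962371095 [224.37748417 175.57215137] [250.32583773 193.86511259]
0.03649018962371096 [226.97759103 197.25045899] [251.36210802 215.45931548]
160 ...........................................................................
162 ...........................................................................
164 ...........................................................................
166 ...........................................................................
168 ...........................................................................
170 ...........................................................................
172 ...........................................................................
174 ...........................................................................
176 ...........................................................................
178 ...........................................................................
180 ...........................................................................
182 ...
[... 1052 characters left out ...]
........##.............#######..............................
210 .......................###............#######..............................
212 ........................###########.#######................................
214 ..........................###.###########..................................
216 ................................##.........................................
218 ...........................................................................
220 ...........................................................................
222 ...........................................................................
224 ...........................................................................
```

Request:
jog_arm --pt "0.04 -0.005 -0.02 0.02 0" --pt "0.04 -0.012 -0.06 0.02 0" --pt "0.04 -0.02 -0.1 0.02 0" --pt "0.04 -0.027 -0.14 0.02 0" --pt "0.04 -0.034 -0.18 0.02 0" --pt "0.04 -0.041 -0.22 0.02 0" --pt "0.04 -0.048 -0.26 0.02 0" --pt "0.04 -0.055 -0.3 0.02 0" --pt "0.04 -0.058 -0.324 0.02 0" --pt "0.04 -0.058 -0.324 0.02 0"

```text
time_s: 25.3
eef_pos: [0.4951, -0.2778, 0.0798]
orientation: [0.994, 0.112, -0.001, -0.0]
contact_force: [0.1, 0.0, -2.2]
grip_width: 0.585
gripper_force: 73.2
```

```bash
python3 - <<'E'
from h import *
from rig import eyes,get_state
st=get_state();p=st["eef_pos"];print(p,st["orientation"].round(3))
seat=np.array([.5319,-.2671]);a=np.array([.975,.223]);b=np.array([-.223,.975])
print("fixture-rel seat:",((p[:2]-seat)@a*1000).round(1),((p[:2]-seat)@b*1000).round(1))
d=eyes.get_image("side");im=d["img"];h=cv2.cvtColor(im,cv2.COLOR_BGR2HSV).astype(int)
red=((h[...,0]<6)|(h[...,0]>174))&(h[...,1]>170)&(h[...,2]>100)
ys,xs=np.nonzero(red[90:160,240:330]);print("red px",len(xs),xs.mean()+240,ys.mean()+90)
print("expected red", proj(d,[[*(seat+.012*a),.040]]))
for s in(-.017,.017):print("pin top expected",proj(d,[[*(seat+.027*a+s*b),.052]]))
s0=dict(np.load("side0.npz"))["img"]
h=cv2.cvtColor(s0,cv2.COLOR_BGR2HSV).astype(int);red=((h[...,0]<6)|(h[...,0]>174))&(h[...,1]>150)&(h[...,2]>80)
ys,xs=np.nonzero(red[100:150,270:310]);print("red0",len(xs),xs.mean()+270,ys.mean()+100)
t=dict(np.load("top0.npz"));h=cv2.cvtColor(t["img"],cv2.COLOR_BGR2HSV).astype(int);red=((h[...,0]<6)|(h[...,0]>174))&(h[...,1]>150)&(h[...,2]>80)
ys,xs=np.nonzero(red[165:190,350:375]);c=(xs.mean()+350,ys.mean()+165);print("redtop",len(xs),c,plane(t,[c],.044),"expected",seat+.012*a,proj(t,[[*(seat+.012*a),.044]]))
E
```

```text
[ 0.49512529 -0.27782221  0.07982188] [ 0.994  0.112 -0.001 -0.   ]
fixture-rel seat: -38.2 -2.3
red px 8 287.5 124.5
expected red [[289.20514728 124.40945787]]
pin top expected [[284.33453955 116.66636083]]
pin top expected [[283.17191325 124.01837293]]
red0 10 287.8 124.3
redtop 14 (np.float64(362.85714285714283), np.float64(181.92857142857142)) [[ 0.54705161 -0.26270652  0.044     ]] expected [ 0.5436   -0.264424] [[363.60200482 183.42998494]]
```

Request:
jog_arm --pt "0.04 -0.0007 0.0032 -0.012 0" --pt "0.04 -0.0007 0.0032 -0.024 0" --pt "0.04 -0.0007 0.0032 -0.031 0" --pt "0.04 -0.0007 0.0032 -0.034 0" --pt "0.04 -0.0007 0.0032 -0.036 0" --pt "0.04 -0.0007 0.0032 -0.037 0" --pt "0.04 -0.0007 0.0032 -0.037 0"

```text
time_s: 26.05
eef_pos: [0.4961, -0.2719, 0.0446]
orientation: [0.993, 0.114, 0.0, 0.0]
contact_force: [-0.2, -1.0, -1.8]
grip_width: 0.581
gripper_force: 73.2
```

Request:
jog_arm --pt "0.04 0.0005 -0.002 -0.001 0" --pt "0.04 0.0005 -0.002 -0.002 0" --pt "0.04 0.0005 -0.002 -0.003 0" --pt "0.04 0.0005 -0.002 -0.003 0"

```text
time_s: 26.45
eef_pos: [0.4968, -0.2743, 0.0437]
orientation: [0.993, 0.114, 0.001, 0.001]
contact_force: [-4.0, 2.7, 8.4]
grip_width: 0.587
gripper_force: 74.3
```

Request:
jog_arm --pt "0.04 0 0 0.0015 0" --pt "0.04 0.0049 0.0011 0.0015 0" --pt "0.04 0.0098 0.0022 0.0015 0" --pt "0.04 0.0146 0.0033 0.0015 0" --pt "0.04 0.0185 0.0042 0.0015 0" --pt "0.04 0.0215 0.0049 0.0015 0" --pt "0.04 0.0244 0.0056 0.0015 0" --pt "0.04 0.0273 0.0062 0.0015 0" --pt "0.04 0.0292 0.0067 0.0015 0" --pt "0.04 0.0292 0.0067 0.0015 0"

```text
time_s: 27.45
eef_pos: [0.5243, -0.2681, 0.0439]
orientation: [0.993, 0.114, -0.002, 0.001]
contact_force: [-12.5, -2.1, 10.5]
grip_width: 0.587
gripper_force: 74.3
```

Request:
jog_arm --pt "0.04 0.001 0.0002 0.0005 0" --pt "0.04 0.002 0.0005 0.0007 0" --pt "0.04 0.0029 0.0007 0.0007 0" --pt "0.04 0.0039 0.0009 0.0007 0" --pt "0.04 0.0049 0.0011 0.0007 0" --pt "0.04 0.0058 0.0013 0.0007 0" --pt "0.04 0.0068 0.0016 0.0007 0" --pt "0.04 0.0068 0.0016 0.0007 0"

```text
time_s: 28.25
eef_pos: [0.5295, -0.2668, 0.0439]
orientation: [0.994, 0.114, -0.004, 0.0]
contact_force: [-16.7, -3.0, 10.6]
grip_width: 0.586
gripper_force: 74.4
```

Request:
jog_arm --pt "0.04 0.001 0.0002 0.0005 0" --pt "0.04 0.002 0.0005 0.0007 0" --pt "0.04 0.0029 0.0007 0.0007 0" --pt "0.04 0.0029 0.0007 0.0007 0"

```text
time_s: 28.65
eef_pos: [0.5297, -0.2668, 0.0441]
orientation: [0.994, 0.113, -0.007, 0.0]
contact_force: [-27.6, -3.8, 12.8]
grip_width: 0.586
gripper_force: 74.7
```

Request:
jog_arm --pt "0.04 0.001 0.0002 0 0" --pt "0.04 0.002 0.0005 0 0" --pt "0.04 0.0029 0.0007 0 0" --pt "0.04 0.0029 0.0007 0 0"

```text
time_s: 29.05
eef_pos: [0.5299, -0.2668, 0.0441]
orientation: [0.994, 0.113, -0.01, -0.0]
contact_force: [-39.8, -4.6, 19.3]
grip_width: 0.583
gripper_force: 75.5
```

Request:
jog_arm --pt "0.04 -0.001 -0.0002 0.0005 0" --pt "0.04 -0.002 -0.0005 0.001 0" --pt "0.04 -0.002 -0.0005 0.001 0" --pt "0.04 -0.002 -0.0005 0.001 0" --pt "0.04 -0.002 -0.0005 0.001 0"

```text
time_s: 29.55
eef_pos: [0.5297, -0.2668, 0.0441]
orientation: [0.994, 0.113, -0.008, -0.0]
contact_force: [-28.2, -4.4, 11.3]
grip_width: 0.585
gripper_force: 74.4
```

```bash
python3 - <<'E'
from h import *
from rig import eyes,get_state
st=get_state();p=st["eef_pos"];print(p,st["contact_force"].round(1),st["moment"].round(2))
s0=dict(np.load("side0.npz"))["img"];d=eyes.get_image("side");im=d["img"]
c=proj(d,[[p[0],p[1],.045]])[0];print(c)
h=cv2.cvtColor(im,cv2.COLOR_BGR2HSV).astype(int)
for r in range(92,160,2):
    o=""
    for k in range(240,335):
        H,S,V=h[r,k]; o+= "." if V<55 else "B" if 100<H<130 and S>100 else "R" if (H<5 or H>174) and S>165 else "#" if H<=11 and S>135 else "y" if 12<H<25 and S>170 else "p" if S<60 and V>105 else "o" if S<90 else "-"
    print(r,o)
t=eyes.get_image("top")
e=dict(np.load("top0.npz"))["img"]
df=np.abs(t["img"].astype(int)-e).max(2)
for n,(x,y) in dict(dish=(264,246),jar=(217,98),mandrel=(258,95),oil=(308,98),block=(173,95),brush=(384,281),hammer=(104,281)).items(): print(n,np.median(df[y-6:y+7,x-6:x+7]),end="; ")
E
```

```text
[ 0.52974903 -0.26677675  0.0441061 ] [-28.2  -4.4  11.3] [-0.84  4.23  0.15]
[294.52084336 123.38886452]
92 --------------------------------------------------..............-------------------------------
94 -------------------------------------------------o..............-------------------------------
96 -------------------------------------------------o.............o-------------------------------
98 -------------------------------------------------....ooooo.....o-------------------------------
100 -------------------------------------------------....ooooo.....--------------------------------
102 -------------------------------------------------o...oooo.....---------------------------------
104 -------------------------------------------------o...oooo.....---------------------------------
106 -------------------------------------------------o..ooooo.....---------------------------------
108 -------------------------------------------------o..oooooo...o---------------------------------
110 --------------------------------------------------...ooo.....o--------------------------------
[... 1777 characters left out ...]
ooop--------------------
148 --------------------------------------ooooooooooooooooooooooppppooooooopppp--------------------
150 -------------------------------------------------------------oooooooooooooo--------------------
152 -----------------------------------------------------------------------------------------------
154 -----------------------------------------------------------------------------------------------
156 -----------------------------------------------------------------------------------------------
158 -----------------------------------------------------------------------------------------------
dish 5.0; jar 3.0; mandrel 3.0; oil 3.0; block 4.0; brush 30.0; hammer 4.0;
```

```bash
python3 -c "
from rig import order;print(order.hand_in())"
```

```text
the job is handed in; nothing more can be done
None
```

The job is handed in at about 29.6 s on the robot's clock. All five balls are in the tray, and the cup is upright and held against the stop pins at about 28 N; its mask touches the pin and the plunger's red tip is hidden. The other things on the bench look unmoved, though the brush spot differed from the start picture (probably the arm's shadow) and I did not check it further.

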